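# Fetch the wax block from between the bottles

## Task

Fetch the wax block out of the four-bay rack and lay it, wax side up, squarely in the middle of the outlined rectangle on the metal cooling plate, its long side along the rectangle's long side. Its two neighbours in the rack are in the way: first stand both of them upright in the long wooden tray, and when the block is on the plate put each back upright in the very place it came from. The thing in the rack that is not beside the block is not in the way, so leave it where it is.

Things in the scene. Friction and masses are not known exactly. Their poses are not given: they have to be found in the camera images.
- block_c (a point): Centre (half-way up) of the wax block: white wax with a brown spot on a white cassette, 40 x 28 x 15 mm high, 11 g, wax on top. Its x axis is its long side, z up. Lies lengthwise in one of the rack's two middle bays, 12 mm from the side walls and 10 to 15 mm from its neighbours: no room for fingers until both are gone, then take it by its two ends, 40 mm apart.
- dropper_c (a point): Centre (half-way up) of the tall brown dropper bottle with black cap and bulb: 102 mm high, 50 g, body round, 33 mm across for its lowest 67 mm, cap 24 mm across up to 82 mm, above it the 12 mm bulb. It stands in the other middle bay of the rack, so it is always beside the block. Its z axis points up.
- dye_c (a point): Centre (half-way up) of the small brown bottle with white screw cap: 61 mm high, 28 g, round, 27 mm across for its lowest 41 mm, cap 24 mm across. It stands in one end bay of the rack, so it may or may not be beside the block. Its z axis points up.
- bundle_c (a point): Centre (half-way up) of the bundle of four white tissue cassettes on edge, held by a yellow rubber band: 42 mm long (its x axis), 29 mm wide (y; the firm part 24 mm), 32 mm high, 16 g. It stands in the other end bay than the small bottle, long side across the rack; take it by its ends, 41 mm apart, over the rack's walls. Its z axis points up.
- rack: Grey open rack, fixed, 200 x 60 x 14 mm high; x along its length, y across, z up, origin at the centre of its underside. Walls 4 mm thick and 14 mm high, inner floor 4 mm above the table. Black lines divide it into four bays 48 mm long, with centres at x = -72, -24, +24, +72 mm, y = 0. A low brush and a cassette, 6 mm high, lie fixed along its sides.
- tray: Long flat wooden tray with a dark red rim, fixed, 85 x 350 mm, the side area: x across, y along its length, z up, origin at the centre of its underside. Floor 4 mm above the table, rim 6 mm wide and 10 mm high; inside 72 x 338 mm. Empty at the start.
- plate: Metal cooling plate, fixed, 110 (x) x 80 (y) mm, its top 12 mm above the table; origin at the centre of its underside, z up. A dark engraved outline on the top, 54 mm (x) x 40 mm (y), is centred on it. A bench timer (39 mm high) and a glass dish stand fixed 120 to 140 mm from its centre, off its two short ends.
There are look-alikes about, which are no part of the job. What is meant by the part that bears dye_c is not green or orange, and is the smaller of those in its own colour.

How it is judged:
On the way, in this order (a step that is already met when the one before it is completed fails the run):
1. the dropper bottle and the block's other neighbour (small bottle or bundle) stand upright in the wooden tray together, and the thing left in the rack is not beside the block (x of dropper_c in the frame of tray between -0.036 and 0.036 m and y of dropper_c in the frame of tray between -0.17 and 0.17 m and z of dropper_c in the frame of tray below 0.061 m and angle between dropper_c's own z axis and vertical below 0.2 rad and (((x of dye_c in the frame of tray between -0.036 and 0.036 m and y of dye_c in the frame of tray between -0.17 and 0.17 m and z of dye_c in the frame of tray below 0.0405 m and angle between dye_c's own z axis and vertical below 0.2 rad) and horizontal distance between block_c and bundle_c above 0.07 m) or ((x of bundle_c in the frame of tray between -0.036 and 0.036 m and y of bundle_c in the frame of tray between -0.17 and 0.17 m and z of bundle_c in the frame of tray below 0.026 m and angle between bundle_c's own z axis and vertical below 0.2 rad) and horizontal distance between block_c and dye_c above 0.07 m))), for 0.2 s.
2. the wax block lies in the outline on the cooling plate (horizontal distance between block_c and plate below 0.012 m and z of block_c in the frame of plate below 0.025 m and angle between block_c's own z axis and vertical below 0.15 rad and angle between the x axis of block_c and the x axis of plate, either way round below 0.25 rad), for 0.2 s.
At the end, for the whole second after the job is handed in: The block lies wax up on the cooling plate, its centre within 12 mm of the plate's centre, its long side within 0.25 rad of the plate's long side; both bottles and the bundle stand upright (within 0.15 rad) within 12 mm of where each stood at the start; all at rest (all of step 2 and linear speed of each of block, dye, dropper, bundle below 0.02 m/s and distance of each of dye_c, dropper_c, bundle_c from where it was at the start of the episode below 0.012 m and angle between each of dye_c, dropper_c, bundle_c's own z axis and vertical below 0.15 rad); the robot touches nothing.
It fails at once if the small bottle and the bundle are both taken away from their places (only the one beside the block may be) (distance of each of dye_c, bundle_c from where it was at the start of the episode above 0.03 m).
It fails at once if a bottle, the bundle or the block is tipped over (angle between any of dye_c, dropper_c, bundle_c, block_c's own z axis and vertical above 0.9 rad).
It also fails if it takes over 128 s, if anything falls off the work surface, if the arm or the gripper's body presses on something with over 40 N, if the wrist force passes 120 N, or if a joint passes its speed limit or range.

## Robot

A 6-joint arm with a two-finger parallel gripper is mounted at the origin on a cart in front of the work surface, level with it; the furniture and walls round the work are solid. World frame = base frame: x ahead of the robot, y to its left, z up, the work surface at z = 0. Lengths are in m, angles in rad, forces in N, time in s.
With the tool pointing down it reaches from about 0.275 to 1 m from the base axis. Payload 8.4 kg.
Tool frame: the origin (TCP) lies at the very end of the fingers, on their centre line; the grasp point (between the pads) lies 19 mm behind it; z points along the fingers, y is the line along which they close (so a half turn about z gives the same grasp; the last joint's range is limited). The gripper opens to 85 mm and grips with 20 to 120 N. Pads are 22 mm wide; open, the fingers measure 114 mm over their backs; the gripper's body (76 mm by 85 mm) begins 54 mm behind the grasp point. The pads swing forward as they close: fully open they stand 13 mm farther back than shut.
Start: joints at [1.19, 0.353, 1.633, -0, 1.155, -0.002], TCP at [0.231, 0.581, 0.231] pointing down, gripper open.
Joint ranges: [-2.63, 2.63], [-0.92, 2.1], [0.06, 2.66], [-1.3, 4.44], [0, 2.69], [-3.02, 3.02]. Speed limits (rad/s): [2.22, 2.22, 2.79, 3.14, 3.14, 3.14].

## Interface

Orientations are given as a unit quaternion [x, y, z, w].
In Python, from bench import telemetry, eyes, job_done gives the robot as it stands. The module is installed in compiled form; this text tells all that it offers.
- The arm moves only by the shell command python3 -m creep 'ROWS' [FORCE]. ROWS is JSON, a list that holds one entry, the list of rows, each a list of 7 numbers: the closure, from -1 (fully open) to 1 (shut), then the shift along the world's x, y, z in m, then the turn, a rotation vector about the world's x, y, z in degrees. A call has 1 to 5 rows; each row is the pose to reach, as a shift and turn from the pose commanded when the call began; what a row does not reach only later rows make up. A row lasts 1/12 s, in which the tool goes at most 41.7 mm and 7.16 degrees, less where a joint would pass 70% of its speed; a pose out of reach is approached as far as the arm can. A call with a gripper value outside its range is refused whole. The fingers move at their own pace and stop on an object; FORCE is the grip in N (left out, the last holds). Time passes only in rows, so rows that repeat a pose let the fingers close. It gives the time, the measured TCP pose, the force, the opening and the grip force at its end, in the units of the state.
- telemetry.get_obs(): the state, without advancing time (a new reading comes with each control period).
- eyes.grab_frame(name): name is "scene" or "top" or "wrist"; returns the picture (420x560x3 uint8, red, green, blue); there is no depth.
- eyes.camera_params(name): a dict with "mtx" (3x3 intrinsics, pixels), "k1" (the pictures are not rectified: a ray, as slopes to the right and down, at radius r is drawn at 1 + k1 r^2 times it, then the intrinsics apply), "extrinsics" (4x4, takes a point from world to camera coordinates). Camera axes: x right, y down, z forward; pixel columns grow to the right and rows downward; lengths in m; the calibration is good to about 2 mm. A picture is of the moment at which its call begins: read the wrist's pose just before it. camera_params takes no time and is no camera call; for the wrist camera it gives the pose at the moment of the call.
- job_done(): hands the job in; it is judged then, once.
The state is a dict: "clock": time; "joints": joint angles; "dq": joint speeds; "joint_torque": joint torques, N m; "tcp_pos": TCP position; "tool_rot": TCP orientation; "force": force on the tool from outside, world axes, zero at the start; "torque": the same for the moment, N m; "grip_width": finger opening in m; "grip_force": force on a finger pad.
Only numpy, scipy, OpenCV 4.12 (cv2) and the standard library are available. Lean on these libraries where they do the work, as an engineer would, in place of code of your own. Each camera call takes 0.05 s, during which the arm holds its last target. There are 200 camera calls.

## Working session

There is one attempt and no reset: what is moved stays moved. The work goes in short steps, Python scripts to look and compute and a shell command to move; the robot and the scene stay as the last step left them, time stands still between calls to the robot, and variables do not carry over. Pictures are saved under pics/ and viewed, at most 14 in all, crops included, and the job is handed in when it is done.

```bash
mkdir -p pics
cat > h.py <<'E'
import numpy as np, cv2
from bench import telemetry, eyes
def snap(name,tag):
    p=eyes.camera_params(name); im=eyes.grab_frame(name)
    cv2.imwrite(f'pics/{tag}.png',cv2.cvtColor(im,cv2.COLOR_RGB2BGR))
    np.savez(f'pics/{tag}.npz',m=p['mtx'],k=p['k1'],e=p['extrinsics'])
def ray(tag,px):
    d=np.load(f'pics/{tag}.npz'); k=float(d['k']); m=np.array(d['m'],float)
    u=np.linalg.inv(m)@[px[0],px[1],1]; s=u[:2]; r=s.copy()
    for _ in range(30): r=s/(1+k*(r@r))
    R=d['e'][:3,:3]; t=d['e'][:3,3]
    return -R.T@t, R.T@np.array([r[0],r[1],1])
def onz(tag,px,z):
    c,v=ray(tag,px); return (c+v*(z-c[2])/v[2]).round(4)
def proj(tag,P):
    d=np.load(f'pics/{tag}.npz'); q=d['e'][:3,:3]@np.array(P)+d['e'][:3,3]; s=q[:2]/q[2]
    s=s*(1+float(d['k'])*(s@s)); return (d['m']@[s[0],s[1],1])[:2].round(1)
def tri(obs):
    A=[];b=[]
    A=np.zeros((3,3));b=np.zeros(3)
    for tag,px in obs:
        c,v=ray(tag,px); v=v/np.linalg.norm(v); M=np.eye(3)-np.outer(v,v); A+=M;b+=M@c
    x=np.linalg.solve(A,b); return x.round(4), [np.linalg.norm(np.cross(x-ray(t,p)[0],ray(t,p)[1]/np.linalg.norm(ray(t,p)[1]))).round(4) for t,p in obs]
E
python3 - <<'E'
from h import *
for n in ("scene","top","wrist"):
    snap(n,n+"0"); p=eyes.camera_params(n); print(n,p['mtx'][0][0],p['k1'],ray(n+"0",(280,210)))
a=cv2.imread('pics/scene0.png');b=cv2.imread('pics/top0.png')
E
```

```text
scene 526.7514732920787 -0.19964191207370477 (array([-0.27938047, -0.70092162,  0.55905037]), array([ 0.67937902,  0.59706501, -0.42658247]))
top 466.64070371795555 -0.11672582560020854 (array([ 0.40481141, -0.01076054,  0.958827  ]), array([ 0.10671963,  0.00687741, -0.99426578]))
wrist 345.34604774193184 -0.05438779812533414 (array([0.15708943, 0.60907935, 0.372728  ]), array([ 0.28727074, -0.12286043, -0.94998856]))
```

View pics/top0.png

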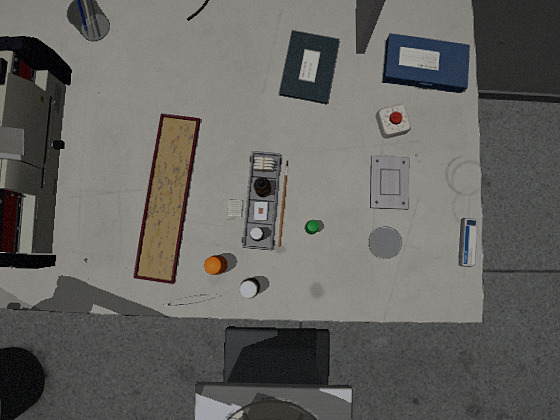

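View pics/scene0.png

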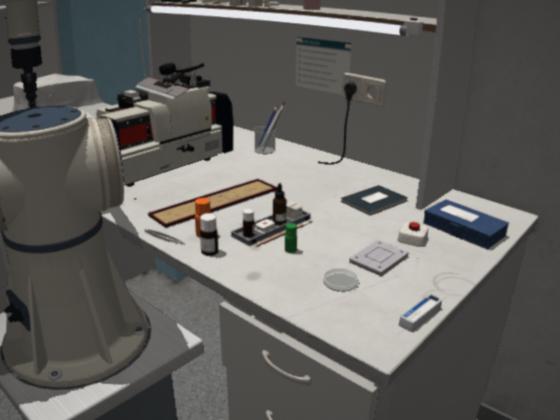

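Top view, left to right along the rack: bundle (265,161), dropper (263,186), block (261,211), small white-capped bottle (257,233). The tray runs (180,118)–(155,280) and the plate is at (390,182). Candidates for dye: white cap in the rack (257,233), loose white cap (249,288, looks larger), orange (215,265) and green (313,227). I choose the one in the rack, which is an end bay beside the block. So the neighbours are dropper and dye, and the bundle stays.

Run:
```python
from h import *
a=cv2.imread('pics/top0.png')[145:300,190:330]; a=cv2.resize(a,None,fx=3.8,fy=3.8,interpolation=cv2.INTER_CUBIC)
b=cv2.imread('pics/scene0.png')[175:265,180:330]; b=cv2.resize(b,None,fx=2.6,fy=2.6,interpolation=cv2.INTER_CUBIC)
W=np.zeros((600,800,3),np.uint8); W[:a.shape[0],:a.shape[1]]=a[:600]
W=W[:, :800]; cv2.imwrite('pics/c1.png',W[:,:540])
for n,p,z in [('bundle',(265,161),.036),('drop',(263,186),.1),('block',(261,211),.019),('dye',(257,233),.065),('plate',(390,182),.012),('loose',(249,288),.08),('orange',(215,265),.08),('green',(313,227),.06),('timer',(396,118),.039)]: print(n,onz('top0',p,z))
for p in [(163,115),(201,119),(135,279),(174,283)]: print('tray',onz('top0',p,.01))
for p in [(253,152),(281,152),(242,248),(275,250)]: print('rack',onz('top0',p,.014))
for p in [(370,155),(409,155),(370,209),(409,209)]: print('plate',onz('top0',p,.012))
print(telemetry.get_obs())
```

```text
bundle [0.6024 0.0282 0.036 ]
drop [0.5412 0.0279 0.1   ]
block [0.5027 0.0342 0.019 ]
dye [0.4554 0.0385 0.065 ]
plate [ 0.57   -0.2301  0.012 ]
loose [0.3513 0.0497 0.08  ]
orange [0.3924 0.1149 0.08  ]
green [ 0.4698 -0.069   0.06  ]
timer [ 0.6986 -0.2374  0.039 ]
tray [0.7033 0.2487 0.01  ]
tray [0.6956 0.1669 0.01  ]
tray [0.3578 0.2887 0.01  ]
tray [0.3525 0.2075 0.01  ]
rack [0.6256 0.0545 0.014 ]
rack [ 0.6269 -0.0034  0.014 ]
rack [0.4271 0.0707 0.014 ]
rack [0.4248 0.0039 0.014 ]
plate [ 0.6258 -0.1884  0.012 ]
plate [ 0.6282 -0.2706  0.012 ]
plate [ 0.5129 -0.1885  0.012 ]
plate [ 0.5148 -0.2695  0.012 ]
{'clock': 0.15, 'joints': array([ 1.18960589e+00,  3.53543433e-01,  1.63397305e+00, -3.13192023e-05,
        1.15518410e+00, -2.43897508e-03]), 'dq': array([ 0.00043726, -0.00217461, -0.00321948,  0.0010394 , -0.00025962,
        0.00019072]), 'joint_torque': array([-6.96147945e-04, -6.05634999e+01, -3.42338490e+01, -1.32339310e-04,
        6.06010333e-03, -4.59489854e-05]), 'tcp_pos': array([0.23099526, 0.5803501 , 0.230696  ]), 'tool_rot': array([ 1.88239577e-01,  9.82122984e-01, -5.46536948e-04, -9.15481681e-05]), 'force': array([-0.09515563,  0.61999234, -0.68970477]), 'torque': array([-0.00874929, -0.06728083,  0.04180232]), 'grip_force': 0.0, 'grip_width': 0.08500605125190534}
```

View pics/c1.png

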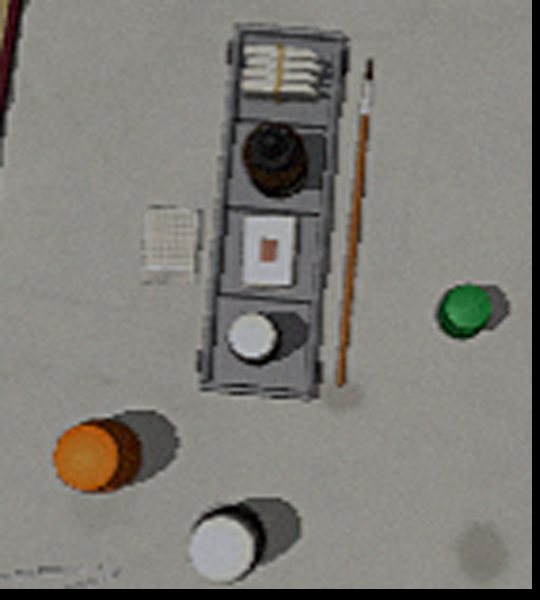

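View pics/wrist0.png

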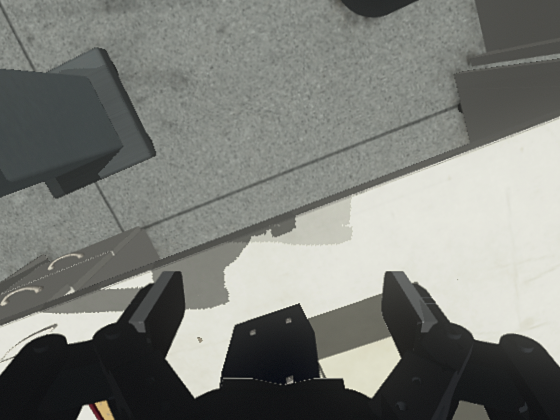

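Crop: the rack's small white-capped bottle at crop (252,338) is clearly smaller than the loose one at (222,545). The block lies with its long side along the rack, and its brown spot is up. The start wrist picture shows only floor and table edge, with image-down pointing away from the robot. I move over the rack to look from close by.

```bash
python3 -m creep '[[[-1,0,-0.04,0.02,0,0,0],[-1,0.0,-0.08,0.04,0,0,5],[-1,0.0,-0.12,0.06,0,0,10],[-1,0.02,-0.155,0.07,0,0,15],[-1,0.04,-0.19,0.07,0,0,18.3]]]' 30
python3 -m creep '[[[-1,0.02,-0.036,0,0,0,0],[-1,0.04,-0.072,0,0,0,0],[-1,0.06,-0.108,0,0,0,0],[-1,0.08,-0.144,0,0,0,0],[-1,0.10,-0.18,0,0,0,0]]]'
python3 -m creep '[[[-1,0.02,-0.036,0,0,0,0],[-1,0.04,-0.072,0,0,0,0],[-1,0.06,-0.108,0,0,0,0],[-1,0.08,-0.144,0,0,0,0],[-1,0.10,-0.18,0,0,0,0]]]'
python3 -m creep '[[[-1,0,0,0,0,0,0],[-1,0,0,0,0,0,0],[-1,0,0,0,0,0,0],[-1,0,0,0,0,0,0],[-1,0,0,0,0,0,0]]]'
python3 - <<'E'
from h import *
snap('wrist','w1')
im=cv2.imread('pics/w1.png'); print(telemetry.get_obs()['joints'].round(3))
cv2.imwrite('pics/w1v.png',cv2.resize(im,(800,600),interpolation=cv2.INTER_CUBIC))
E
```

```text
clock: 0.57
tcp_pos: [0.2679, 0.3955, 0.3031]
tool_rot: [0.026, 1.0, 0.001, 0.001]
force: [1.0, 0.9, 0.4]
grip_width: 0.0856
grip_force: 0.0
clock: 0.98
tcp_pos: [0.3684, 0.2144, 0.3011]
tool_rot: [0.029, 1.0, 0.0, 0.0]
force: [1.3, 1.1, -1.0]
grip_width: 0.0856
grip_force: 0.0
clock: 1.4
tcp_pos: [0.4685, 0.0341, 0.301]
tool_rot: [0.03, 1.0, 0.0, 0.0]
force: [1.5, 1.0, -0.4]
grip_width: 0.0856
grip_force: 0.0
clock: 1.82
tcp_pos: [0.4675, 0.0374, 0.301]
tool_rot: [0.029, 1.0, 0.0, -0.0]
force: [0.1, -0.4, -0.1]
grip_width: 0.0854
grip_force: 0.0
[ 0.077  0.038  1.868  0.     1.235 -1.437]
```

View pics/w1v.png

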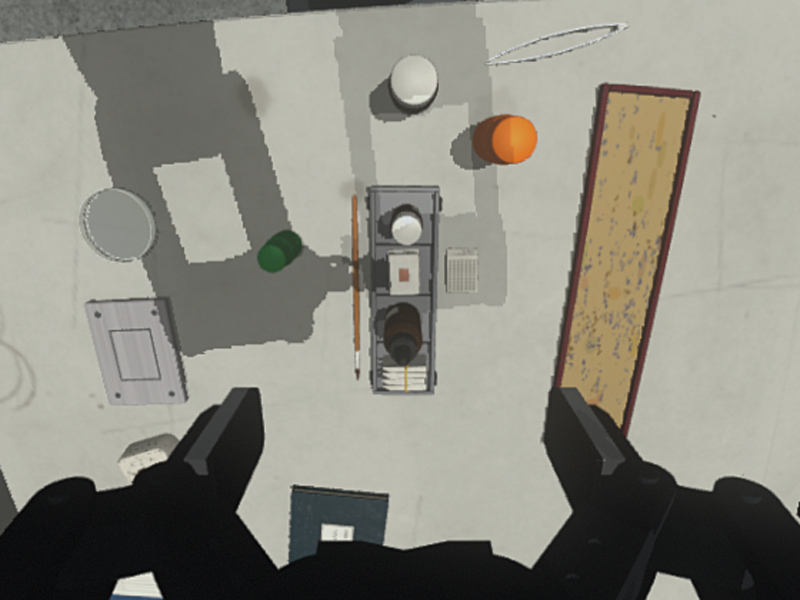

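The wrist view (800x600) shows the rack corners (368,187), (440,187), (373,393), (436,393), dye cap (406,225), block (404,273) and bulb (404,348). It also shows the plate outline (109,331)–(160,379) and the tray edge (601,86)/(699,93). Next I triangulate these with the top view.

Run:
```python
from h import *
w=lambda x,y:('w1',(x*.7,y*.7)); c=lambda x,y:('top0',(190+x/3.8,145+y/3.8)); t=lambda x,y:('top0',(x,y))
for n,a,b in [('dyecap',w(406,223),c(252,338)),('block',w(404,273),c(270,250)),('bulb',w(403,352),c(275,144)),('bundle',w(404,378),c(283,70)),
 ('rackNL',w(440,187),c(202,390)),('rackNR',w(368,187),c(318,397)),('rackFL',w(436,393),c(238,27)),('rackFR',w(373,393),c(347,35)),('platec',w(134,355),t(390,182)),
 ('trayN',w(699,93),t(135,279)),('trayN2',w(601,86),t(174,283))]:
    print(n,tri([a,b]))
for n,a,z in [('NL',w(440,187),.014),('NR',w(368,187),.014),('FL',w(436,393),.014),('FR',w(373,393),.014),('dye',w(406,223),.065),('block',w(404,273),.019),('bulb',w(403,352),.106),('bundle',w(404,378),.036),
 ('o1',w(109,331),.012),('o2',w(149,329),.012),('o3',w(160,379),.012),('o4',w(119,380),.012),('dye base low edge',w(404,243),.02)]: print(n,onz(a[0],a[1],z))
```

```text
dyecap (array([0.4545, 0.0405, 0.0409]), [np.float64(0.0007), np.float64(0.0007)])
block (array([0.5042, 0.035 , 0.0109]), [np.float64(0.0005), np.float64(0.0005)])
bulb (array([0.5503, 0.031 , 0.0814]), [np.float64(0.0009), np.float64(0.0009)])
bundle (array([0.5979, 0.0296, 0.034 ]), [np.float64(0.0004), np.float64(0.0004)])
rackNL (array([0.4279, 0.0686, 0.0265]), [np.float64(0.0012), np.float64(0.0012)])
rackNR (array([ 0.4268,  0.0074, -0.004 ]), [np.float64(0.0008), np.float64(0.0008)])
rackFL (array([0.6252, 0.0574, 0.0158]), [np.float64(0.0022), np.float64(0.0022)])
rackFR (array([ 0.6228, -0.003 ,  0.0133]), [np.float64(0.0012), np.float64(0.0012)])
platec (array([ 0.5696, -0.2294,  0.0147]), [np.float64(0.0), np.float64(0.0)])
trayN (array([0.3607, 0.2862, 0.0182]), [np.float64(0.0025), np.float64(0.0025)])
trayN2 (array([0.3531, 0.2088, 0.0046]), [np.float64(0.0009), np.float64(0.0009)])
NL [0.4294 0.0706 0.014 ]
NR [0.4258 0.0091 0.014 ]
FL [0.6265 0.0597 0.014 ]
FR [ 0.6229 -0.0017  0.014 ]
dye [0.4502 0.04   0.065 ]
block [0.5022 0.0356 0.019 ]
bulb [0.5396 0.0325 0.106 ]
bundle [0.597  0.0301 0.036 ]
o1 [ 0.5446 -0.25    0.012 ]
o2 [ 0.5447 -0.21    0.012 ]
o3 [ 0.5976 -0.2107  0.012 ]
o4 [ 0.5968 -0.2529  0.012 ]
dye base low edge [0.475  0.0371 0.02  ]
```

Rack measured at centre (.526,.033), yaw −3.1°, and the bay centres match block and bundle. I take a second wrist place, closer, to fix the dropper and dye heights.

```bash
python3 -m creep '[[[-1,0.02,-0.002,-0.025,0,0,0],[-1,0.04,-0.004,-0.05,0,0,0],[-1,0.05,-0.006,-0.075,0,0,0],[-1,0.05,-0.006,-0.08,0,0,0],[-1,0.05,-0.006,-0.08,0,0,0]]]'
python3 - <<'E'
from h import *
snap('wrist','w2')
im=cv2.imread('pics/w2.png'); print(telemetry.get_obs()['tcp_pos'])
cv2.imwrite('pics/w2v.png',cv2.resize(im,(800,600),interpolation=cv2.INTER_CUBIC))
E
```

```text
clock: 2.28
tcp_pos: [0.5165, 0.0309, 0.2193]
tool_rot: [0.029, 1.0, -0.0, -0.002]
force: [-0.5, 0.6, 0.3]
grip_width: 0.0855
grip_force: 0.0
[0.51711804 0.03091903 0.22081732]
```

View pics/w2v.png

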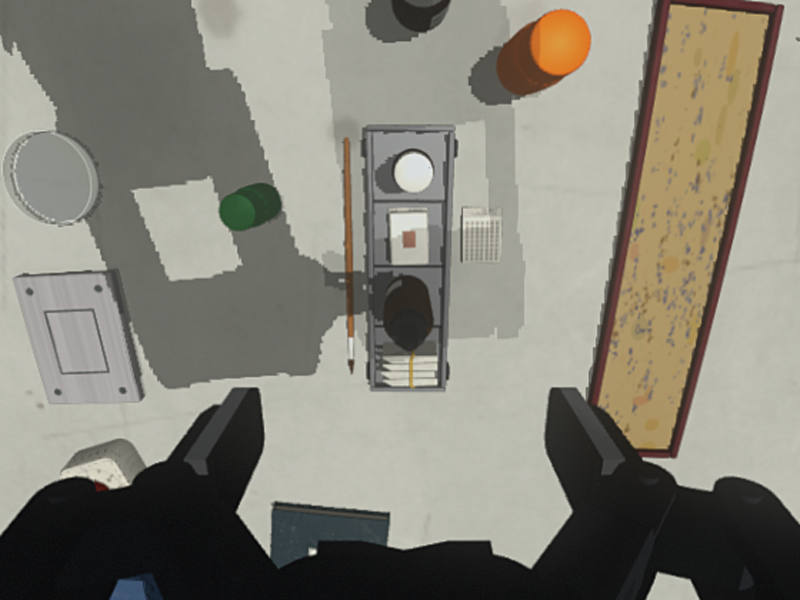

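The closer view shows the dye cap (413,171), block (409,237), bulb about (409,338), rack corners (363,127), (455,127), (370,390), (445,388) and the tray's far corners (597,~455), (677,457).

Run:
```python
from h import *
w=lambda x,y:('w1',(x*.7,y*.7)); v=lambda x,y:('w2',(x*.7,y*.7)); c=lambda x,y:('top0',(190+x/3.8,145+y/3.8))
for n,o in [('dye',[w(407,223),v(413,171),c(252,338)]),('dye2',[w(407,223),v(413,171)]),('block',[w(404,273),v(409,237),c(270,250)]),('bundle',[w(404,374),v(411,370),c(283,70)]),('plate',[w(134,355),v(77,341),('top0',(390,182))])]: print(n,tri(o))
for p in [(363,127),(455,127),(370,390),(445,388)]: print('rack',onz(*v(*p),.014))
for n,p,z in [('dye',(413,171),.065),('block',(409,237),.019),('bundle',(411,370),.036),('bulb',(409,338),.1),('plate',(77,341),.012),('tray',(661,0),.01),('tray',(783,7),.01),('trayF',(677,457),.01)]: print(n,onz(*v(*p),z))
for x in (.545,.55,.555):
  for z in (.004,.071,.106): print(x,z,(proj('w2',[x,.0317,z])/.7).round(), (proj('w2',[x,.0317+.0165,z])/.7).round())
# dark profile
im=cv2.imread('pics/w2.png')[...].max(2)
for r in (190,200,210,220,230,235,240,245): print(r, ''.join('#' if q<50 else '.' for q in im[r,262:316]))
print((proj('w2',[.454,.037,.065])/.7))
```

```text
dye (array([0.4559, 0.0408, 0.0328]), [np.float64(0.0003), np.float64(0.0011), np.float64(0.0009)])
dye2 (array([0.4575, 0.0405, 0.0207]), [np.float64(0.0002), np.float64(0.0002)])
block (array([0.5042, 0.035 , 0.0107]), [np.float64(0.0005), np.float64(0.0002), np.float64(0.0006)])
bundle (array([0.5996, 0.0302, 0.0265]), [np.float64(0.0017), np.float64(0.0021), np.float64(0.0007)])
plate (array([ 0.57  , -0.23  ,  0.0126]), [np.float64(0.0007), np.float64(0.0006), np.float64(0.0001)])
rack [0.427  0.0085 0.014 ]
rack [0.4306 0.0702 0.014 ]
rack [ 0.6233 -0.0022  0.014 ]
rack [0.6251 0.0569 0.014 ]
dye [0.4549 0.0397 0.065 ]
block [0.5026 0.0352 0.019 ]
bundle [0.5971 0.0312 0.036 ]
bulb [0.5455 0.032  0.1   ]
plate [ 0.5699 -0.2297  0.012 ]
tray [0.3574 0.2071 0.01  ]
tray [0.3628 0.2914 0.01  ]
trayF [0.7067 0.2541 0.01  ]
0.545 0.004 [407. 289.] [429. 288.]
0.545 0.071 [408. 320.] [434. 318.]
0.545 0.106 [409. 341.] [438. 340.]
0.55 0.004 [408. 295.] [429. 294.]
0.55 0.071 [409. 327.] [435. 326.]
0.55 0.106 [409. 349.] [438. 348.]
0.555 0.004 [408. 301.] [430. 300.]
0.555 0.071 [409. 334.] [435. 333.]
0.555 0.106 [410. 358.] [439. 356.]
190 ......................................................
200 .........##........#############.###..................
210 ........##############################................
220 .......#################################..............
230 ........#############################.................
235 ............########################..................
240 ...............################.......................
245 ......................................................
[408.28571429 169.71428571]
```

Estimates: dropper (.548,.031), dye (.4545,.040), block (.503,.035), plate (.570,−.230), tray centre (.53,.23) along world x. The dye's triangulated height is unreliable because the baseline is short, but its position agrees in all views to within 3–5 mm. Now I descend on the dropper.

```bash
python3 -m creep '[[[-1,0.015,0,-0.03,0,0,0],[-1,0.031,0,-0.06,0,0,0],[-1,0.031,0,-0.085,0,0,0],[-1,0.031,0,-0.09,0,0,0],[-1,0.031,0,-0.09,0,0,0]]]' 30
python3 -m creep '[[[-1,0,0,-0.03,0,0,0],[-1,0,0,-0.06,0,0,0],[-1,0,0,-0.085,0,0,0],[-1,0,0,-0.093,0,0,0],[-1,0,0,-0.093,0,0,0]]]'
python3 - <<'E'
from h import *
print(telemetry.get_obs()['tcp_pos'])
snap('wrist','w3')
E
```

```text
clock: 2.75
tcp_pos: [0.5479, 0.0306, 0.131]
tool_rot: [0.029, 1.0, -0.0, -0.001]
force: [-0.1, -0.2, -0.1]
grip_width: 0.0851
grip_force: 0.0
clock: 3.17
tcp_pos: [0.5486, 0.0304, 0.0383]
tool_rot: [0.03, 1.0, -0.0, -0.001]
force: [0.2, -0.3, 1.2]
grip_width: 0.0858
grip_force: 0.0
[0.54863379 0.03035103 0.03831942]
```

View pics/w3.png

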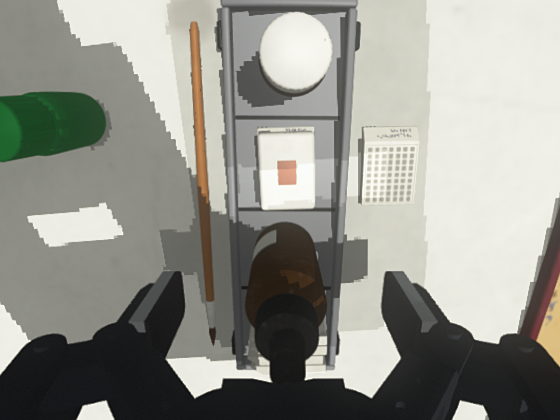

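The bottle is well centred between the fingers (bottle about col 287, finger mid 284). From here the dye cap is at (296,52) and the block at (287,170). I check those positions and grip.

```bash
python3 - <<'E'
from h import *
print('dye',onz('w3',(296,52),.065),tri([('w3',(296,52)),('w2',(413*.7,171*.7))]),'block',onz('w3',(286,168),.019),tri([('w3',(286,168)),('w2',(409*.7,237*.7)),('top0',(261,210.8))]),'spot',onz('w3',(286.5,172),.019))
for x in (.545,.55,.555): print(x,proj('w3',[x-.0165,.031,.03]),proj('w3',[x,.031,.071]),proj('w3',[x,.031,.106]))
E
python3 -m creep '[[[-0.2,0,0.001,0,0,0,0],[0.3,0,0.001,0,0,0,0],[1,0,0.001,0,0,0,0],[1,0,0.001,0,0,0,0],[1,0,0.001,0,0,0,0]]]' 30
python3 -m creep '[[[1,0,0,0,0,0,0],[1,0,0,0,0,0,0],[1,0,0,0,0,0,0],[1,0,0,0.005,0,0,0],[1,0,0,0.01,0,0,0]]]' 30
```

```text
dye [0.456  0.0397 0.065 ] (array([0.4553, 0.0399, 0.0587]), [np.float64(0.0001), np.float64(0.0001)]) block [0.5015 0.0344 0.019 ] (array([0.5046, 0.0348, 0.0057]), [np.float64(0.0006), np.float64(0.0006), np.float64(0.0)]) spot [0.5034 0.0346 0.019 ]
0.545 [282.2 230. ] [284.8 311.9] [285.6 386. ]
0.55 [282.8 239.9] [285.5 323.2] [286.6 399.6]
0.555 [283.4 249.5] [286.3 334.2] [287.6 412.7]
clock: 3.63
tcp_pos: [0.5498, 0.0313, 0.039]
tool_rot: [0.03, 1.0, 0.0, 0.001]
force: [-1.9, -0.0, 6.7]
grip_width: 0.0319
grip_force: 29.1
clock: 4.05
tcp_pos: [0.5488, 0.0312, 0.0483]
tool_rot: [0.03, 1.0, -0.0, -0.0]
force: [-0.6, -0.3, -1.2]
grip_width: 0.0316
grip_force: 30.0
```

Dropper gripped (width 32 mm). Lift, carry to the tray and lower.

```bash
python3 -m creep '[[[1,0,0,0.02,0,0,0],[1,0,0,0.045,0,0,0],[1,0,0,0.065,0,0,0],[1,0.005,0.015,0.075,0,0,0],[1,0.015,0.045,0.075,0,0,0]]]'
python3 -m creep '[[[1,0.01,0.03,0,0,0,0],[1,0.02,0.065,0,0,0,0],[1,0.03,0.1,0,0,0,0],[1,0.04,0.13,0,0,0,0],[1,0.045,0.144,0,0,0,0]]]'
python3 -m creep '[[[1,0,0,0,0,0,0],[1,0,0,-0.02,0,0,0],[1,0,0,-0.045,0,0,0],[1,0,0,-0.065,0,0,0],[1,0,0,-0.075,0,0,0]]]'
python3 -m creep '[[[1,0,0,-0.006,0,0,0],[1,0,0,-0.008,0,0,0],[1,0,0,-0.009,0,0,0],[1,0,0,-0.009,0,0,0],[1,0,0,-0.009,0,0,0]]]'
```

```text
clock: 4.47
tcp_pos: [0.5649, 0.0747, 0.1261]
tool_rot: [0.031, 1.0, -0.0, 0.002]
force: [1.1, -0.1, -1.1]
grip_width: 0.0314
grip_force: 30.0
clock: 4.88
tcp_pos: [0.61, 0.2239, 0.1236]
tool_rot: [0.029, 1.0, 0.001, 0.001]
force: [-0.0, -0.6, 0.0]
grip_width: 0.0316
grip_force: 30.1
clock: 5.3
tcp_pos: [0.6071, 0.2184, 0.0456]
tool_rot: [0.03, 1.0, -0.001, -0.002]
force: [-0.5, -0.7, -0.3]
grip_width: 0.0315
grip_force: 30.0
clock: 5.72
tcp_pos: [0.6098, 0.2204, 0.0401]
tool_rot: [0.03, 1.0, 0.0, 0.001]
force: [0.2, -0.8, -1.4]
grip_width: 0.0319
grip_force: 30.0
```

```bash
python3 -m creep '[[[1,0,0,-0.001,0,0,0],[1,0,0,-0.002,0,0,0],[1,0,0,-0.002,0,0,0],[1,0,0,-0.002,0,0,0]]]'
python3 -m creep '[[[0.3,0,0,0,0,0,0],[0,0,0,0,0,0,0],[-0.5,0,0,0,0,0,0],[-1,0,0,0,0,0,0],[-1,0,0,0,0,0,0]]]'
python3 -m creep '[[[-1,0,0,0.03,0,0,0],[-1,0,0,0.06,0,0,0],[-1,0,0,0.09,0,0,0],[-1,-0.015,-0.02,0.12,0,0,0],[-1,-0.03,-0.04,0.13,0,0,0]]]'
```

```text
clock: 6.05
tcp_pos: [0.61, 0.2205, 0.039]
tool_rot: [0.03, 1.0, 0.0, 0.001]
force: [-2.4, -0.9, 11.9]
grip_width: 0.0318
grip_force: 31.3
clock: 6.47
tcp_pos: [0.609, 0.2203, 0.037]
tool_rot: [0.03, 1.0, 0.0, -0.0]
force: [0.7, 1.1, 0.2]
grip_width: 0.0767
grip_force: 0.0
clock: 6.88
tcp_pos: [0.5812, 0.1811, 0.1712]
tool_rot: [0.029, 1.0, 0.001, 0.003]
force: [0.4, -0.1, 0.5]
grip_width: 0.0855
grip_force: 0.0
```

The dropper stands in the tray (contact at the same height as it had in the rack). Now the dye bottle.

```bash
python3 -m creep '[[[-1,-0.025,-0.03,0,0,0,0],[-1,-0.05,-0.06,0,0,0,0],[-1,-0.075,-0.09,0,0,0,0],[-1,-0.1,-0.115,0,0,0,0],[-1,-0.124,-0.141,-0.01,0,0,0]]]'
python3 -m creep '[[[-1,0,0,-0.02,0,0,0],[-1,0,0,-0.04,0,0,0],[-1,0,0,-0.06,0,0,0],[-1,0,0,-0.075,0,0,0],[-1,0,0,-0.075,0,0,0]]]'
python3 - <<'E'
from h import *
print(telemetry.get_obs()['tcp_pos'])
snap('wrist','w4')
E
```

```text
clock: 7.3
tcp_pos: [0.4546, 0.0383, 0.1581]
tool_rot: [0.03, 1.0, 0.0, 0.001]
force: [1.2, -0.2, 0.5]
grip_width: 0.0856
grip_force: 0.0
clock: 7.72
tcp_pos: [0.4531, 0.039, 0.0797]
tool_rot: [0.03, 1.0, -0.0, -0.002]
force: [-1.4, -0.2, -0.7]
grip_width: 0.0854
grip_force: 0.0
[0.45314523 0.03898418 0.07968322]
```

View pics/w4.png

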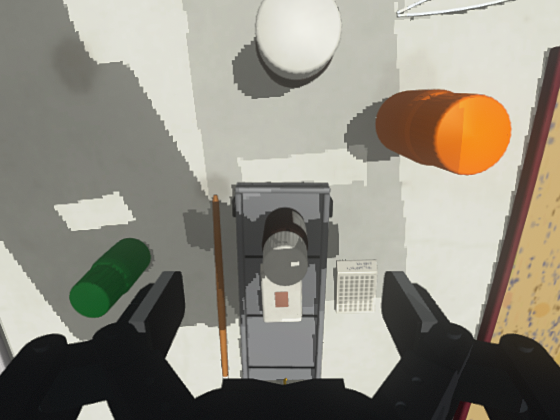

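The dye cap sits between the fingers at (285,260), finger mid col 284; the block behind it is untouched.

```bash
python3 - <<'E'
from h import *
print(onz('w4',(285.5,262),.065),tri([('w4',(285.5,262)),('w3',(296,52))]), onz('w4',(286,213),.04))
E
python3 -m creep '[[[-1,0.002,0,-0.02,0,0,0],[-1,0.002,0,-0.04,0,0,0],[-1,0.002,0,-0.055,0,0,0],[-1,0.002,0,-0.06,0,0,0],[-1,0.002,0,-0.06,0,0,0]]]' 30
```

```text
[0.4528 0.0401 0.065 ] (array([0.4554, 0.0399, 0.0597]), [np.float64(0.0), np.float64(0.0)]) [0.4352 0.0416 0.04  ]
clock: 8.18
tcp_pos: [0.4569, 0.0393, 0.0218]
tool_rot: [0.03, 1.0, -0.0, -0.001]
force: [-1.0, -0.2, 0.4]
grip_width: 0.0851
grip_force: 0.0
```

```bash
python3 -m creep '[[[-0.2,-0.001,0.001,-0.001,0,0,0],[0.3,-0.001,0.001,-0.002,0,0,0],[1,-0.001,0.001,-0.002,0,0,0],[1,-0.001,0.001,-0.002,0,0,0],[1,-0.001,0.001,-0.002,0,0,0]]]' 30
python3 -m creep '[[[1,0,0,0,0,0,0],[1,0,0,0,0,0,0],[1,0,0,0,0,0,0],[1,0,0,0,0,0,0]]]' 30
python3 -m creep '[[[1,0,0,0.02,0,0,0],[1,0,0,0.045,0,0,0],[1,0,0,0.065,0,0,0],[1,0,0,0.075,0,0,0],[1,0,0,0.075,0,0,0]]]'
```

```text
clock: 8.6
tcp_pos: [0.4565, 0.0403, 0.0206]
tool_rot: [0.03, 1.0, 0.0, 0.001]
force: [-3.2, 0.0, 22.6]
grip_width: 0.0261
grip_force: 32.3
clock: 8.93
tcp_pos: [0.4565, 0.0403, 0.0206]
tool_rot: [0.03, 1.0, 0.0, 0.0]
force: [-1.5, 0.1, 7.1]
grip_width: 0.026
grip_force: 29.0
clock: 9.35
tcp_pos: [0.4576, 0.0404, 0.097]
tool_rot: [0.03, 1.0, 0.0, 0.002]
force: [0.4, -0.2, -0.9]
grip_width: 0.026
grip_force: 29.7
```

```bash
python3 -m creep '[[[1,0.008,0.03,0,0,0,0],[1,0.016,0.07,0,0,0,0],[1,0.024,0.11,0,0,0,0],[1,0.03,0.15,0,0,0,0],[1,0.033,0.18,0,0,0,0]]]'
python3 -m creep '[[[1,0,0.014,0,0,0,0],[1,0,0.014,-0.015,0,0,0],[1,0,0.014,-0.035,0,0,0],[1,0,0.014,-0.055,0,0,0],[1,0,0.014,-0.07,0,0,0]]]'
python3 -m creep '[[[1,0,0,-0.003,0,0,0],[1,0,0,-0.005,0,0,0],[1,0,0,-0.006,0,0,0],[1,0,0,-0.007,0,0,0],[1,0,0,-0.007,0,0,0]]]'
```

```text
clock: 9.77
tcp_pos: [0.4892, 0.2229, 0.0938]
tool_rot: [0.03, 1.0, 0.0, -0.0]
force: [0.6, 0.1, 0.4]
grip_width: 0.0257
grip_force: 29.8
clock: 10.18
tcp_pos: [0.4876, 0.2333, 0.0225]
tool_rot: [0.029, 1.0, -0.001, -0.001]
force: [-1.3, -0.8, -0.6]
grip_width: 0.026
grip_force: 29.8
clock: 10.6
tcp_pos: [0.4879, 0.2332, 0.0192]
tool_rot: [0.03, 1.0, -0.001, -0.001]
force: [-10.1, -3.4, 31.9]
grip_width: 0.0261
grip_force: 34.4
```

```bash
python3 -m creep '[[[1,0,0,0.003,0,0,0],[0.3,0,0,0.003,0,0,0],[-0.5,0,0,0.003,0,0,0],[-1,0,0,0.003,0,0,0],[-1,0,0,0.003,0,0,0]]]'
python3 -m creep '[[[-1,0,0,0,0,0,0],[-1,0,0,0.025,0,0,0],[-1,0,0,0.06,0,0,0],[-1,0,0,0.09,0,0,0],[-1,0,0,0.13,0,0,0]]]'
python3 -m creep '[[[-1,0.003,-0.04,0.03,0,0,-7],[-1,0.006,-0.08,0.03,0,0,-14],[-1,0.009,-0.12,0.03,0,0,-21],[-1,0.012,-0.16,0.03,0,0,-28],[-1,0.015,-0.198,0.03,0,0,-35]]]'
python3 -m creep '[[[-1,0,0,0,0,0,-7],[-1,0,0,0,0,0,-14],[-1,0,0,0,0,0,-21],[-1,0,0,0,0,0,-28],[-1,0,0,0,0,0,-35]]]'
python3 -m creep '[[[-1,0,0,0,0,0,-7],[-1,0,0,0,0,0,-14],[-1,0,0,-0.03,0,0,-20],[-1,0,0,-0.04,0,0,-20],[-1,0,0,-0.04,0,0,-20]]]'
python3 - <<'E'
from h import *
o=telemetry.get_obs(); print(o['tcp_pos'],o['tool_rot'],o['joints'])
snap('wrist','w5'); snap('top','t5')
a=cv2.imread('pics/w5.png'); b=cv2.imread('pics/t5.png')[100:300,120:300]; b=cv2.resize(b,None,fx=2,fy=2,interpolation=cv2.INTER_CUBIC)
c=np.zeros((420,800,3),np.uint8); c[:,:440]=a[:,60:500]; c[:400,440:]=b; cv2.imwrite('pics/w5v.png',c)
E
```

```text
clock: 11.02
tcp_pos: [0.4887, 0.2339, 0.0204]
tool_rot: [0.03, 1.0, -0.0, -0.0]
force: [-0.0, -1.0, -0.6]
grip_width: 0.065
grip_force: 0.0
clock: 11.43
tcp_pos: [0.4878, 0.2336, 0.1507]
tool_rot: [0.03, 1.0, -0.001, -0.001]
force: [0.9, 0.3, -0.2]
grip_width: 0.0854
grip_force: 0.0
clock: 11.85
tcp_pos: [0.5039, 0.0345, 0.1813]
tool_rot: [0.331, 0.943, 0.0, 0.0]
force: [1.2, 0.2, -0.4]
grip_width: 0.0853
grip_force: 0.0
clock: 12.27
tcp_pos: [0.5039, 0.036, 0.1807]
tool_rot: [0.6, 0.8, -0.0, -0.0]
force: [-0.6, 0.4, 0.2]
grip_width: 0.0855
grip_force: 0.0
clock: 12.68
tcp_pos: [0.5018, 0.0361, 0.1385]
tool_rot: [0.727, 0.687, -0.002, -0.002]
force: [-0.3, -0.4, 0.6]
grip_width: 0.0852
grip_force: 0.0
[0.50184089 0.0360608  0.13847495] [ 0.72662964  0.68702412 -0.00207765 -0.00170345] [ 6.87593129e-02  2.84217168e-01  1.97188247e+00 -1.29761977e-05
  8.90866416e-01  1.24785690e-01]
```

View pics/w5v.png

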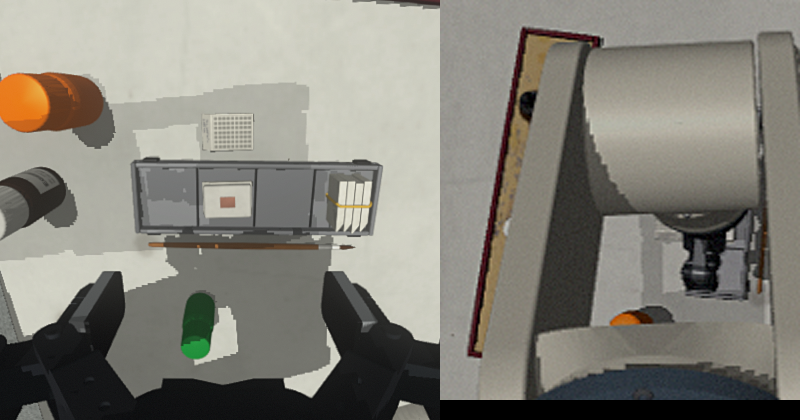

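Left panel: the block is at (228,200), centred between the fingers, both neighbouring bays are empty and the bundle is untouched. Right panel: dropper (525,103) and dye cap (508,227) stand in the tray. I measure the block once more.

```bash
python3 - <<'E'
from h import *
for p in [(264,182),(312,182),(310,217),(266,217),(288,201)]: print(onz('w5',p,.019))
print(tri([('w5',(288,201)),('w3',(286.5,172)),('w2',(409*.7,239*.7))]))
E
python3 -m creep '[[[-1,0.001,-0.001,-0.02,0,0,0],[-1,0.001,-0.001,-0.04,0,0,0],[-1,0.001,-0.001,-0.06,0,0,0],[-1,0.001,-0.001,-0.08,0,0,0],[-1,0.001,-0.001,-0.08,0,0,0]]]' 25
python3 -m creep '[[[-0.4,0,0,-0.01,0,0,0],[-0.4,0,0,-0.02,0,0,0],[-0.4,0,0,-0.03,0,0,0],[-0.4,0,0,-0.04,0,0,0],[-0.4,0,0,-0.04,0,0,0]]]'
```

```text
[0.4867 0.0521 0.019 ]
[0.5239 0.0501 0.019 ]
[0.5215 0.0214 0.019 ]
[0.4862 0.0233 0.019 ]
[0.5045 0.0357 0.019 ]
(array([0.5044, 0.0348, 0.0156]), [np.float64(0.0001), np.float64(0.0004), np.float64(0.0004)])
clock: 13.2
tcp_pos: [0.5036, 0.0351, 0.0591]
tool_rot: [0.727, 0.687, -0.001, -0.001]
force: [-0.9, 0.7, 0.0]
grip_width: 0.0853
grip_force: 0.0
clock: 13.62
tcp_pos: [0.5042, 0.0352, 0.0195]
tool_rot: [0.728, 0.686, -0.001, -0.001]
force: [-0.7, -0.7, -0.0]
grip_width: 0.0604
grip_force: 0.0
```

```bash
python3 -m creep '[[[-0.4,0,0,-0.006,0,0,0],[-0.4,0,0,-0.011,0,0,0],[-0.4,0,0,-0.011,0,0,0],[0.2,0,0,-0.011,0,0,0],[0.4,0,0,-0.011,0,0,0]]]' 25
python3 -m creep '[[[0.6,0,0,0,0,0,0],[0.6,0,0,0,0,0,0],[0.6,0,0,0,0,0,0],[0.6,0,0,0,0,0,0]]]' 25
```

```text
clock: 14.03
tcp_pos: [0.5052, 0.0352, 0.0102]
tool_rot: [0.728, 0.686, 0.0, 0.0]
force: [-3.9, 0.9, 22.3]
grip_width: 0.0373
grip_force: 26.8
clock: 14.37
tcp_pos: [0.5053, 0.0352, 0.0103]
tool_rot: [0.728, 0.686, 0.0, 0.0]
force: [-0.2, -0.4, 5.0]
grip_width: 0.037
grip_force: 25.5
```

Block gripped. Lift high, then over to the plate.

```bash
python3 -m creep '[[[0.6,0,0,0.02,0,0,0],[0.6,0,0,0.05,0,0,0],[0.6,0,0,0.08,0,0,0],[0.6,0.01,0,0.1,0,0,0],[0.6,0.03,0,0.1,0,0,0]]]'
python3 -m creep '[[[0.6,0.01,-0.03,0,0,0,0],[0.6,0.02,-0.07,0,0,0,0],[0.6,0.03,-0.11,0,0,0,0],[0.6,0.035,-0.15,0,0,0,1],[0.6,0.035,-0.185,0,0,0,2]]]'
python3 -m creep '[[[0.6,0,-0.03,0,0,0,0],[0.6,0,-0.06,0,0,0,0],[0.6,0,-0.08,0,0,0,0],[0.6,0,-0.08,0,0,0,0],[0.6,0,-0.08,0,0,0,0]]]'
python3 - <<'E'
from h import *
o=telemetry.get_obs(); print(o['tcp_pos'],o['tool_rot'])
snap('wrist','w6')
E
```

```text
clock: 14.78
tcp_pos: [0.5359, 0.0353, 0.114]
tool_rot: [0.728, 0.686, 0.002, 0.001]
force: [0.2, -0.2, 0.5]
grip_width: 0.0371
grip_force: 25.2
clock: 15.2
tcp_pos: [0.5711, -0.1522, 0.1101]
tool_rot: [0.715, 0.699, 0.0, 0.001]
force: [0.8, 0.0, 0.1]
grip_width: 0.037
grip_force: 25.1
clock: 15.62
tcp_pos: [0.5697, -0.2306, 0.1097]
tool_rot: [0.716, 0.698, -0.0, -0.0]
force: [0.0, -0.2, 0.1]
grip_width: 0.0369
grip_force: 25.1
[ 0.56968777 -0.23057794  0.10968701] [ 7.16471369e-01  6.97616464e-01 -1.51689186e-05 -2.17048854e-04]
```

View pics/w6.png

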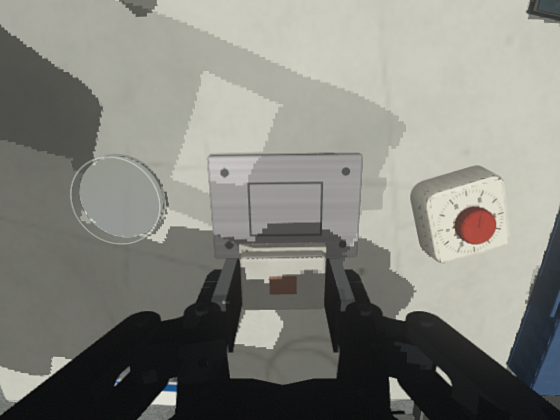

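The block is held level, wax up. The outline is at (248,184)–(322,235), parallel to the block. I compute its centre and height and then lower.

```bash
python3 - <<'E'
from h import *
print(onz('w6',(285.3,209.5),.012),[onz('w6',p,.012) for p in ((248,184),(322,183),(322,235),(249,236))])
print(tri([('w6',(285.3,209.5)),('w2',(77*.7,341*.7)),('top0',(390,182))]))
E
python3 -m creep '[[[0.6,0,0,-0.02,0,0,0],[0.6,0,0,-0.04,0,0,0],[0.6,0,0,-0.06,0,0,0],[0.6,0,0,-0.08,0,0,0],[0.6,0,0,-0.08,0,0,0]]]'
```

```text
[ 0.5707 -0.2306  0.012 ] [array([ 0.5446, -0.2108,  0.012 ]), array([ 0.5974, -0.2115,  0.012 ]), array([ 0.5977, -0.2515,  0.012 ]), array([ 0.543 , -0.2508,  0.012 ])]
(array([ 0.5705, -0.2308,  0.0105]), [np.float64(0.0004), np.float64(0.0), np.float64(0.0004)])
clock: 16.08
tcp_pos: [0.5677, -0.2272, 0.0265]
tool_rot: [0.715, 0.699, -0.001, -0.003]
force: [-1.2, 0.8, -0.2]
grip_width: 0.0368
grip_force: 25.1
```

```bash
python3 -m creep '[[[0.6,0.001,0,-0.006,0,0,0],[0.6,0.001,0,-0.009,0,0,0],[0.6,0.001,0,-0.011,0,0,0],[0.6,0.001,0,-0.011,0,0,0],[0.6,0.001,0,-0.011,0,0,0]]]'
```

```text
clock: 16.5
tcp_pos: [0.5715, -0.2299, 0.0197]
tool_rot: [0.716, 0.698, 0.0, 0.0]
force: [-1.0, -0.5, 0.5]
grip_width: 0.0373
grip_force: 25.2
```

```bash
python3 -m creep '[[[0.6,0,0,-0.001,0,0,0],[0.6,0,0,-0.002,0,0,0],[0.6,0,0,-0.002,0,0,0]]]'
python3 -m creep '[[[0.2,0,0,0,0,0,0],[0,0,0,0,0,0,0],[-0.3,0,0,0,0,0,0],[-0.4,0,0,0,0,0,0],[-0.4,0,0,0,0,0,0]]]'
python3 -m creep '[[[-0.4,0,0,0.01,0,0,0],[-0.6,0,0,0.03,0,0,0],[-1,0,0,0.06,0,0,0],[-1,0,0.02,0.09,0,0,0],[-1,0,0.04,0.12,0,0,0]]]'
python3 -m creep '[[[-1,0,0.02,0,0,0,0],[-1,0,0.04,0,0,0,0],[-1,0,0.04,0,0,0,0],[-1,0,0.04,0,0,0,0],[-1,0,0.04,0,0,0,0]]]'
python3 - <<'E'
from h import *
snap('wrist','w7')
E
```

```text
clock: 16.75
tcp_pos: [0.5716, -0.23, 0.0183]
tool_rot: [0.716, 0.698, 0.0, 0.001]
force: [-3.0, 1.0, 10.3]
grip_width: 0.0372
grip_force: 26.2
clock: 17.17
tcp_pos: [0.571, -0.2298, 0.0169]
tool_rot: [0.716, 0.698, -0.0, -0.0]
force: [0.5, 0.3, -0.1]
grip_width: 0.0597
grip_force: 0.0
clock: 17.58
tcp_pos: [0.5708, -0.19, 0.1387]
tool_rot: [0.716, 0.698, -0.0, -0.0]
force: [1.1, 0.3, -0.3]
grip_width: 0.0854
grip_force: 0.0
clock: 18.0
tcp_pos: [0.5711, -0.1501, 0.1373]
tool_rot: [0.716, 0.699, -0.0, 0.0]
force: [0.1, -0.6, -1.1]
grip_width: 0.0853
grip_force: 0.0
```

View pics/w7.png

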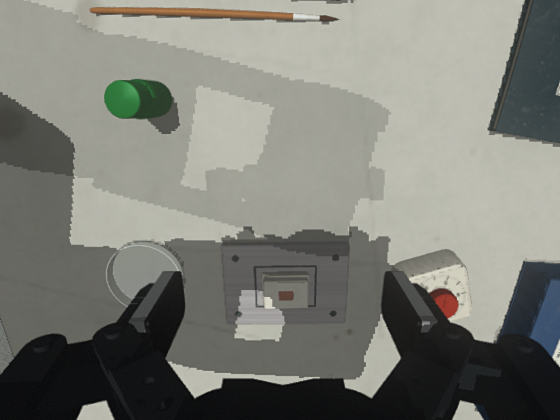

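The block lies wax up inside the outline at (285,287), squarely. Now I bring the dropper back, turning the tool by +88.2°.

```bash
python3 -m creep '[[[-1,0,0.03,0.01,0,0,7],[-1,0,0.06,0.02,0,0,14],[-1,0,0.09,0.023,0,0,21],[-1,0,0.12,0.023,0,0,28],[-1,0,0.15,0.023,0,0,35]]]' 30
python3 -m creep '[[[-1,0.01,0.03,0,0,0,7],[-1,0.02,0.06,0,0,0,14],[-1,0.03,0.09,0,0,0,21],[-1,0.038,0.12,0,0,0,28],[-1,0.038,0.15,0,0,0,35]]]'
python3 -m creep '[[[-1,0,0.03,0,0,0,7],[-1,0,0.06,0,0,0,14],[-1,0,0.07,0,0,0,18.2],[-1,0,0.07,0,0,0,18.2],[-1,0,0.07,0,0,0,18.2]]]'
python3 - <<'E'
from h import *
o=telemetry.get_obs(); print(o['tcp_pos'],o['tool_rot'])
snap('wrist','w8')
E
```

```text
clock: 18.47
tcp_pos: [0.5713, 0.0005, 0.1602]
tool_rot: [0.471, 0.882, 0.0, 0.0]
force: [-0.2, 0.4, -0.3]
grip_width: 0.0855
grip_force: 0.0
clock: 18.88
tcp_pos: [0.6108, 0.1509, 0.1598]
tool_rot: [0.183, 0.983, 0.0, 0.0]
force: [-0.2, -0.1, 0.1]
grip_width: 0.0851
grip_force: 0.0
clock: 19.3
tcp_pos: [0.6092, 0.2197, 0.1595]
tool_rot: [0.029, 1.0, -0.0, -0.0]
force: [-0.7, -0.1, -0.5]
grip_width: 0.0856
grip_force: 0.0
[0.6091759  0.21965289 0.15949723] [ 2.90035321e-02  9.99579193e-01 -3.57845397e-04 -3.23470875e-04]
```

View pics/w8.png

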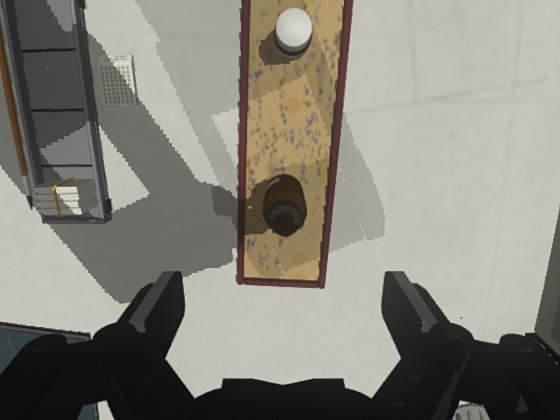

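Both bottles stand upright in the tray, dropper at (285,205) centred between the fingers and dye at (293,30). Descend and grip.

```bash
python3 -m creep '[[[-1,0,0,-0.03,0,0,0],[-1,0,0,-0.06,0,0,0],[-1,0,0,-0.09,0,0,0],[-1,0,0,-0.112,0,0,0],[-1,0,0,-0.12,0,0,0]]]'
python3 -m creep '[[[-1,0,0,0,0,0,0],[-0.2,0,0,0,0,0,0],[0.3,0,0,0,0,0,0],[1,0,0,0,0,0,0],[1,0,0,0,0,0,0]]]' 30
python3 -m creep '[[[1,0,0,0,0,0,0],[1,0,0,0,0,0,0],[1,0,0,0,0,0,0],[1,0,0,0,0,0,0]]]'
python3 -m creep '[[[1,0,0,0.02,0,0,0],[1,0,0,0.05,0,0,0],[1,0,0,0.08,0,0,0],[1,0,0,0.08,0,0,0],[1,0,0,0.08,0,0,0]]]'
```

```text
clock: 19.77
tcp_pos: [0.6071, 0.2176, 0.0365]
tool_rot: [0.03, 1.0, -0.001, -0.002]
force: [-0.8, -0.3, 0.5]
grip_width: 0.0857
grip_force: 0.0
clock: 20.18
tcp_pos: [0.61, 0.2205, 0.0415]
tool_rot: [0.028, 1.0, 0.0, 0.001]
force: [0.2, 0.1, -0.4]
grip_width: 0.0386
grip_force: 0.0
clock: 20.52
tcp_pos: [0.61, 0.2205, 0.0414]
tool_rot: [0.028, 1.0, 0.0, 0.001]
force: [-0.3, -0.7, 6.7]
grip_width: 0.0317
grip_force: 29.5
clock: 20.93
tcp_pos: [0.6104, 0.2208, 0.1223]
tool_rot: [0.028, 1.0, 0.001, 0.002]
force: [-1.2, 0.1, -1.4]
grip_width: 0.0317
grip_force: 30.3
```

```bash
python3 -m creep '[[[1,-0.01,-0.03,0,0,0,0],[1,-0.02,-0.065,0,0,0,0],[1,-0.03,-0.1,0,0,0,0],[1,-0.045,-0.14,0,0,0,0],[1,-0.055,-0.17,0,0,0,0]]]'
python3 -m creep '[[[1,-0.005,-0.019,0,0,0,0],[1,-0.005,-0.019,0,0,0,0],[1,-0.005,-0.019,-0.03,0,0,0],[1,-0.005,-0.019,-0.055,0,0,0],[1,-0.005,-0.019,-0.07,0,0,0]]]'
python3 -m creep '[[[1,0,0,-0.005,0,0,0],[1,0,0,-0.008,0,0,0],[1,0,0,-0.009,0,0,0],[1,0,0,-0.009,0,0,0],[1,0,0,-0.009,0,0,0]]]'
```

```text
clock: 21.35
tcp_pos: [0.5516, 0.0482, 0.1186]
tool_rot: [0.028, 1.0, -0.0, -0.001]
force: [-0.0, -0.0, -0.6]
grip_width: 0.0311
grip_force: 30.3
clock: 21.77
tcp_pos: [0.5476, 0.0316, 0.0472]
tool_rot: [0.028, 1.0, -0.0, -0.001]
force: [-0.4, -0.3, -1.8]
grip_width: 0.0315
grip_force: 30.3
clock: 22.18
tcp_pos: [0.5494, 0.0318, 0.0414]
tool_rot: [0.028, 1.0, 0.0, 0.0]
force: [-1.3, 0.5, 2.7]
grip_width: 0.0318
grip_force: 30.7
```

```bash
python3 -m creep '[[[1,0,0,-0.001,0,0,0],[0.3,0,0,-0.001,0,0,0],[0,0,0,-0.001,0,0,0],[-0.5,0,0,-0.001,0,0,0],[-1,0,0,-0.001,0,0,0]]]'
python3 -m creep '[[[-1,0,0,0,0,0,0],[-1,0,0,0.03,0,0,0],[-1,0,0,0.06,0,0,0],[-1,0,0,0.09,0,0,0],[-1,0,0.01,0.12,0,0,0]]]'
python3 -m creep '[[[-1,-0.012,0.03,0,0,0,0],[-1,-0.024,0.07,0,0,0,0],[-1,-0.036,0.11,0,0,0,0],[-1,-0.048,0.15,0,0,0,0],[-1,-0.06,0.19,0,0,0,0]]]'
python3 -m creep '[[[-1,0,0.002,0,0,0,0],[-1,0,0.002,-0.03,0,0,0],[-1,0,0.002,-0.06,0,0,0],[-1,0,0.002,-0.08,0,0,0],[-1,0,0.002,-0.08,0,0,0]]]'
python3 - <<'E'
from h import *
o=telemetry.get_obs(); print(o['tcp_pos'],o['tool_rot'])
snap('wrist','w9'); snap('scene','s9')
a=cv2.imread('pics/w9.png')[:380]; b=cv2.resize(cv2.imread('pics/s9.png')[170:290,180:430],None,fx=0.96,fy=1)
c=np.zeros((500,560,3),np.uint8); c[:380]=a; b=cv2.imread('pics/s9.png')[170:290,180:430]; c[380:,:250]=b; cv2.imwrite('pics/w9v.png',c)
E
```

```text
clock: 22.6
tcp_pos: [0.5493, 0.0314, 0.04]
tool_rot: [0.028, 1.0, 0.0, 0.0]
force: [-0.2, 0.1, 0.1]
grip_width: 0.0655
grip_force: 0.0
clock: 23.02
tcp_pos: [0.5487, 0.0403, 0.161]
tool_rot: [0.028, 1.0, -0.0, -0.0]
force: [1.0, -0.9, -0.2]
grip_width: 0.0853
grip_force: 0.0
clock: 23.43
tcp_pos: [0.4884, 0.2324, 0.1601]
tool_rot: [0.028, 1.0, 0.0, 0.0]
force: [1.1, -0.0, 0.6]
grip_width: 0.0857
grip_force: 0.0
clock: 23.85
tcp_pos: [0.4865, 0.2316, 0.0762]
tool_rot: [0.028, 1.0, -0.002, -0.003]
force: [-1.3, -1.3, 0.7]
grip_width: 0.0855
grip_force: 0.0
[0.4864972  0.23164257 0.07620988] [ 0.02773931  0.99960973 -0.00152881 -0.0029309 ]
```

View pics/w9v.png

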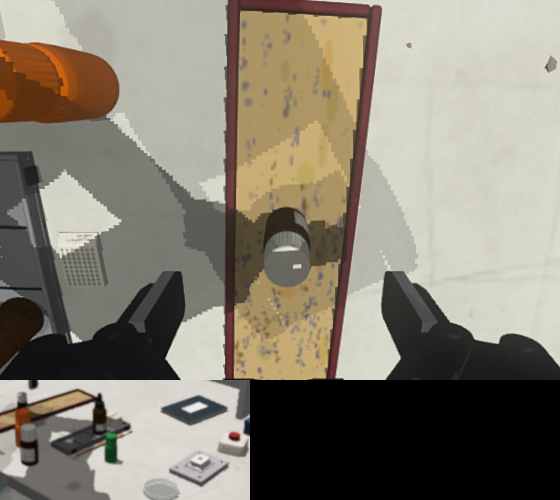

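Dye is at (287,260), centred; the dropper is back upright in its bay, and the block shows on the plate. Grip dye.

```bash
python3 -m creep '[[[-1,0,0,-0.02,0,0,0],[-1,0,0,-0.04,0,0,0],[-1,0,0,-0.055,0,0,0],[-1,0,0,-0.058,0,0,0],[-1,0,0,-0.058,0,0,0]]]'
python3 -m creep '[[[-0.2,0,0,0,0,0,0],[0.3,0,0,0,0,0,0],[1,0,0,0,0,0,0],[1,0,0,0,0,0,0],[1,0,0,0,0,0,0]]]' 30
python3 -m creep '[[[1,0,0,0,0,0,0],[1,0,0,0,0,0,0],[1,0,0,0,0,0,0],[1,0,0,0,0,0,0]]]'
python3 -m creep '[[[1,0,0,0.02,0,0,0],[1,0,0,0.05,0,0,0],[1,0,0,0.075,0,0,0],[1,0,0,0.075,0,0,0],[1,0,0,0.075,0,0,0]]]'
```

```text
clock: 24.37
tcp_pos: [0.4896, 0.2328, 0.0226]
tool_rot: [0.028, 1.0, 0.0, 0.0]
force: [-0.3, -0.5, 0.5]
grip_width: 0.0857
grip_force: 0.0
clock: 24.78
tcp_pos: [0.4895, 0.233, 0.0226]
tool_rot: [0.028, 1.0, 0.0, 0.0]
force: [-2.0, -1.9, 22.8]
grip_width: 0.0259
grip_force: 32.1
clock: 25.12
tcp_pos: [0.4896, 0.233, 0.0227]
tool_rot: [0.028, 1.0, 0.0, 0.0]
force: [-1.7, -0.8, 7.4]
grip_width: 0.0261
grip_force: 29.1
clock: 25.53
tcp_pos: [0.4902, 0.2333, 0.0985]
tool_rot: [0.028, 1.0, 0.001, 0.001]
force: [-0.1, -0.2, -0.5]
grip_width: 0.0253
grip_force: 29.7
```

```bash
python3 -m creep '[[[1,-0.008,-0.03,0,0,0,0],[1,-0.016,-0.07,0,0,0,0],[1,-0.024,-0.11,0,0,0,0],[1,-0.03,-0.15,0,0,0,0],[1,-0.032,-0.18,0,0,0,0]]]'
python3 -m creep '[[[1,0,-0.013,0,0,0,0],[1,0,-0.013,0,0,0,0],[1,0,-0.013,-0.03,0,0,0],[1,0,-0.013,-0.05,0,0,0],[1,0,-0.013,-0.066,0,0,0]]]'
python3 -m creep '[[[1,0,0,-0.005,0,0,0],[1,0,0,-0.008,0,0,0],[1,0,0,-0.009,0,0,0],[1,0,0,-0.009,0,0,0],[1,0,0,-0.009,0,0,0]]]'
```

```text
clock: 25.95
tcp_pos: [0.4545, 0.0505, 0.0957]
tool_rot: [0.028, 1.0, -0.0, -0.002]
force: [1.0, 0.8, -0.7]
grip_width: 0.0255
grip_force: 29.8
clock: 26.37
tcp_pos: [0.4562, 0.0403, 0.0291]
tool_rot: [0.028, 1.0, -0.0, -0.001]
force: [0.4, -0.7, -1.4]
grip_width: 0.0261
grip_force: 29.8
clock: 26.78
tcp_pos: [0.456, 0.0403, 0.0224]
tool_rot: [0.028, 1.0, -0.0, -0.001]
force: [-5.2, -1.2, 8.0]
grip_width: 0.0256
grip_force: 31.2
```

Contact. Release, rise and check.

```bash
python3 -m creep '[[[0.3,0.001,0,0,0,0,0],[0,0.001,0,0,0,0,0],[-0.5,0.001,0,0,0,0,0],[-1,0.001,0,0,0,0,0],[-1,0.001,0,0,0,0,0]]]'
python3 -m creep '[[[-1,0,0,0,0,0,0],[-1,0,0,0.03,0,0,0],[-1,0,0,0.06,0,0,0],[-1,0,0,0.1,0,0,0],[-1,0,0,0.14,0,0,0]]]'
python3 -m creep '[[[-1,0.02,0,0.04,0,0,0],[-1,0.04,0,0.06,0,0,0],[-1,0.059,-0.009,0.06,0,0,0],[-1,0.059,-0.009,0.06,0,0,0],[-1,0.059,-0.009,0.06,0,0,0]]]'
python3 - <<'E'
from h import *
o=telemetry.get_obs(); print(o['tcp_pos'],o['tool_rot'])
snap('wrist','w10')
im=cv2.imread('pics/w10.png'); cv2.imwrite('pics/w10v.png',cv2.resize(im,(800,600),interpolation=cv2.INTER_CUBIC))
E
```

```text
clock: 27.2
tcp_pos: [0.4583, 0.04, 0.022]
tool_rot: [0.028, 1.0, 0.0, 0.0]
force: [-0.9, -0.9, 1.4]
grip_width: 0.077
grip_force: 0.0
clock: 27.62
tcp_pos: [0.4572, 0.0398, 0.163]
tool_rot: [0.028, 1.0, -0.0, -0.001]
force: [1.6, 0.5, -0.3]
grip_width: 0.0859
grip_force: 0.0
clock: 28.03
tcp_pos: [0.5174, 0.0306, 0.2219]
tool_rot: [0.028, 1.0, -0.0, -0.0]
force: [-0.2, -0.3, -0.5]
grip_width: 0.0854
grip_force: 0.0
[0.51739148 0.03060182 0.22191582] [ 2.83080358e-02  9.99599247e-01 -6.44051443e-06 -2.71698103e-05]
```

View pics/w10v.png

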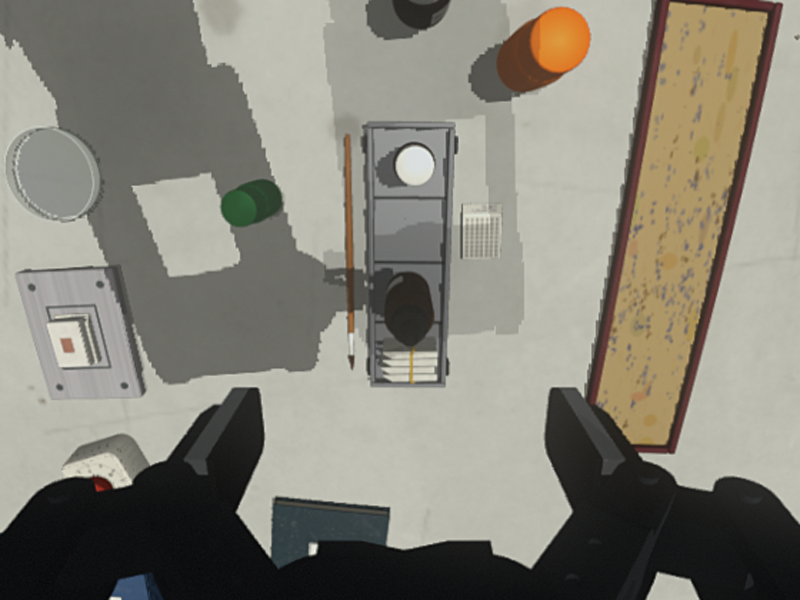

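Same viewpoint as before (w2), now with the block gone from the rack. Dye (414,164) and dropper (409,330) are where they were relative to the rack, and the bundle is untouched. I check the numbers.

Run:
```python
from h import *
v=lambda x,y:('w10',(x*.7,y*.7))
print('block',onz(*v(72,342),.027),'outline',onz(*v(77,337.5),.012),'dye',onz(*v(414,164.5),.065))
a=cv2.imread('pics/w2.png',0);b=cv2.imread('pics/w10.png',0)
def off(x0,y0,x1,y1):
    r=cv2.matchTemplate(b[y0-12:y1+12,x0-12:x1+12],a[y0:y1,x0:x1],cv2.TM_CCOEFF_NORMED); m=cv2.minMaxLoc(r); return m[3][0]-12,m[3][1]-12,round(m[1],2)
print('cassette',off(320,142,356,188),'dye',off(272,100,308,138),'dropper',off(266,190,308,246),'bundle',off(264,248,312,274))
```

```text
block [ 0.568  -0.2249  0.027 ] outline [ 0.5702 -0.2312  0.012 ] dye [0.4529 0.0401 0.065 ]
cassette (0, -2, 0.97) dye (1, -5, 0.99) dropper (0, -3, 0.98) bundle (0, -3, 0.99)
```

Run:
```python
from h import *
print('spot',onz('w7',(286,295),.027),'outline',onz('w7',(285.5,285.5),.012))
print('spot',tri([('w7',(286,295)),('w10',(67*.7,345*.7))]), 'spot w3 vs block centre', onz('w3',(286.5,172),.019))
```

```text
spot [ 0.5711 -0.2297  0.027 ] outline [ 0.5708 -0.2295  0.012 ]
spot (array([ 0.5711, -0.2311,  0.0249]), [np.float64(0.0001), np.float64(0.0001)]) spot w3 vs block centre [0.5034 0.0346 0.019 ]
```

The block is within 2 mm of the outline centre, and the dye and dropper are within about 3 mm of their places. I hand the job in.

```bash
python3 -c "
from bench import job_done
print(job_done())"
```

```text
the job is handed in; nothing more can be done
None
```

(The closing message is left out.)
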